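Open the oil tank of the flask press's power unit

ROBOT

A 6-joint arm with a two-finger parallel gripper is mounted at the origin on the work surface. World frame = base frame: x ahead of the robot, y to its left, z up, the work surface at z = 0. Lengths are in mm, angles in rad, forces in N, time in s.
With the tool pointing down it reaches from about 325 to 1000 mm from the base axis. Payload 5.1 kg.
Tool frame: the origin (TCP) lies between the finger pads; the fingertips stand 11 mm ahead of it and the grasp point (between the pads) lies 8 mm behind it; z points along the fingers, y is the line along which they close (so a half turn about z gives the same grasp; the last joint's range is limited). The gripper opens to 85 mm and grips with 20 to 120 N. Pads are 22 mm wide; open, the fingers measure 114 mm over their backs; the gripper's body (76 mm by 85 mm) begins 54 mm behind the grasp point. The pads swing forward as they close: fully open they stand 13 mm farther back than shut.
Start: joints at [-0.083, 0.124, 1.65, -0, 1.367, -0.083], TCP at [649.988, -0.028, 242.322] pointing down, gripper open.
Joint ranges: [-2.61, 2.61], [-1.02, 2.33], [0.03, 2.71], [-1.35, 4.49], [0.32, 2.68], [-2.91, 2.91]. Speed limits (rad/s): [2.57, 2.57, 3.14, 3.14, 3.14, 3.14].

INTERFACE

Orientations are given as a rotation vector (axis times angle).
In Python, from plant import ctrl gives the robot as it stands.
- The arm moves only by the tool step_arm, never from a script. Its argument "deltas" is text: rows parted by semicolons, each of 4 numbers parted by spaces: the shift along the tool's x, y, z in m, then the turn about the tool's z in rad. A call has 1 to 20 rows; each row shifts and turns the commanded pose from where the row before left it, along the tool's axes as they then stand; what a row does not reach is not made up. A row lasts 1/8 s, in which the tool goes at most 62.5 mm and 10.7 degrees, less where a joint would pass 70% of its speed; a pose out of reach is approached as far as the arm can. A call with a gripper value outside its range is refused whole. "hand" is the opening, from -1 (shut) to 1 (fully open), set as the call begins (left out, the last holds). The fingers move at their own pace and stop on an object; the grip force is fixed at half the most. Time passes only in rows, so rows that do not move let the fingers close. It gives the time, the measured TCP pose, the force, the opening and the grip force at its end, in the units of the state.
- ctrl.get_state(): the state, without advancing time (a new reading comes with each control period).
- ctrl.get_image(name): name is "scene" or "side" or "wrist"; returns (picture, depth): 420x560x3 uint8, red, green, blue; 420x560 float32, mm along the optical axis (not along the pixel's ray), 0 where there is no reading.
- ctrl.camera_model(name): a dict with "camera_matrix" (3x3 intrinsics, pixels), "k1" (the pictures are not rectified: a ray, as slopes to the right and down, at radius r is drawn at 1 + k1 r^2 times it, then the intrinsics apply), "T" (4x4, takes a point from camera to world coordinates); the wrist camera has in their place "T_tool_cam" (4x4, takes a point from camera to tool coordinates, whose origin is the TCP and whose axes are the flange's). Camera axes: x right, y up, looking along -z (the intrinsics and any distortion apply to the point x, -y, -z); pixel columns grow to the right and rows downward; lengths in mm; the calibration is good to about 2 mm. A picture is of the moment at which its call begins: read the wrist's pose just before it. camera_model takes no time and is no camera call.
- ctrl.hand_in(): hands the job in; it is judged then, once.
The state is a dict: "t": time; "joints": joint angles; "joint_velocities": joint speeds; "tau": joint torques, N m; "eef_pos": TCP position; "eef_rot": TCP orientation; "force": force on the tool from outside, world axes, zero at the start; "moment": the same for the moment, N m; "width": opening from 0.0 (shut) to 1.0 (fully open); "grip_force": force on a finger pad.
Only numpy, scipy, OpenCV 4.12 (cv2) and the standard library are available. Lean on these libraries where they do the work, as an engineer would, in place of code of your own. Each camera call takes 0.05 s, during which the arm holds its last target. There are 200 camera calls.

TASK

The oil of the flask press's power unit is to be topped up. Unscrew the large black filler cap on the white tank (anticlockwise, a few regrips), keep hold of it as it comes free, carry it level to the shallow steel tray and set it down gently, grip upwards, flat on the tray's floor beside the brass fitting. Do not drop it, and leave the other things where they are.

Things in the scene. Friction and masses are not known exactly. Their poses are not given: they have to be found in the camera images.
- cap: Black plastic filler cap, 92 mm tall, about 0.16 kg, screwed on the tank's neck, loose once unscrewed. From below: skirt 68 mm in diameter, 58 mm high with a closed top, then a ribbed round hand grip 50 mm in diameter, 34 mm high. Origin: centre of the skirt's lower edge; z: its axis, up. It turns easily, has about 1 mm of axial play and stays where it is when let go part-way.
- cap_grip (a point): Point on the cap's axis 79 mm above the cap's origin (13 mm below its top, 21 mm above the skirt's flat shoulder): a good height to grip the hand grip from above, in any yaw.
- neck (a point): Centre of the rim of the upright filler neck, 48 mm wide (56 over the thread), 54 mm above the tank's top. Screwed home, the cap's origin is 52 mm below it. Right-hand thread: anticlockwise from above, the cap climbs 10 mm a turn (1.6 mm a rad); it is free after about 1.25 turns (7.9 rad), then lifts straight off; it clears the neck once its origin is above this point.
- tank: Power unit, fixed: base plate 180 (x) by 260 (y) mm, white tank 160 by 170 mm, its top 100 mm above the table, grey motor at the -y end (top at 108 mm). Origin: centre of the base plate's underside, on the table; the neck's axis lies 35 mm to +y of it. A small fixed brass breather, 14 mm high, stands 60 mm to +x and 65 mm to +y of the neck.
- tray: Shallow open steel tray, fixed, 160 (x) by 220 (y) mm, rim 16 mm high, walls and floor 4 mm thick. Origin: centre of its underside, on the table. The brass fitting stands on its centre line at its +y end; the rest of the floor is free, its middle about 40 mm to -y of the origin.
- fitting: Brass fitting standing in the tray, 38 mm in diameter, 50 mm high, loose. Origin: centre of its underside.
- ring_a: Bystander: open steel casting ring, 44 mm in diameter, 55 mm high, standing between tank and tray; loose. Origin: centre of its underside.
- ring_b: Bystander: steel casting ring, 64 mm in diameter, 60 mm high, behind; loose. Origin: centre of its underside.
- bowl: Bystander: rubber mixing bowl, 124 mm in diameter, 75 mm high, behind; loose. Origin: centre of its underside.
- flask: Bystander: closed brass denture flask, 100 by 85 by 58 mm, behind; loose. Origin: centre of its underside.
- jar: Bystander: white screw-top jar, 72 mm in diameter, 100 mm high, at the front left; loose. Origin: centre of its underside.
- wrench: Bystander: steel wrench 180 mm long lying at the front right; loose. Origin: near its middle, underside.
- spatula: Bystander: plaster spatula 190 mm long with a wooden handle, lying at the far left; loose. Origin: near its middle, underside.
Not all that is in view belongs to the job. What is shaped like the cap but green or purple is not meant.

How it is judged (in metres and radians):
On the way:
1. the cap is off the neck and held by the fingers, level, above the neck's rim (z of cap in the frame of neck above 0.003 m and contact force between the fingers and cap above 0.5 N and angle between cap's own z axis and vertical below 0.4 rad), for 0.2 s.
At the end, for the whole second after the job is handed in: The cap stands within the tray, grip up (tilt under 0.08 rad) and flat on its floor (origin under 9 mm above the tray's underside), at rest (under 20 mm/s) and let go (x of cap in the frame of tray between -0.08 and 0.08 m and y of cap in the frame of tray between -0.11 and 0.11 m and z of cap in the frame of tray below 0.009 m and angle between cap's own z axis and vertical below 0.08 rad and linear speed of cap below 0.02 m/s and contact force between the fingers and cap below 0.1 N); the robot touches nothing.
It fails at once if the cap is dropped: it moves faster than 0.5 m/s with no finger touching it (linear speed of cap above 0.5 m/s and contact force between the fingers and cap below 0.05 N).
It fails at once if the cap is tipped more than 0.7 rad (angle between cap's own z axis and vertical above 0.7 rad).
It fails at once if the brass fitting, a casting ring, the bowl, the flask, the jar, the wrench or the spatula is moved more than 25 mm (distance of any of fitting, ring_a, ring_b, bowl, flask, jar, wrench, spatula from where it was at the start of the episode above 0.025 m).
It also fails if it takes over 72 s, if anything falls off the work surface, if the arm or the gripper's body presses on something with over 40 N, if the wrist force passes 120 N, or if a joint passes its speed limit or range.

## Working session

There is one attempt and no reset: what is moved stays moved. The work goes in short steps, Python scripts to look and compute and a tool call to move; the robot and the scene stay as the last step left them, time stands still between calls to the robot, and variables do not carry over. Pictures are saved under pics/ and viewed, at most 10 in all, crops included, and the job is handed in when it is done.

Besides the shell and the picture viewer there is one more tool, called by a JSON object that holds its "method" and its "body", one argument or row to a line. step_arm: Moves the arm, as the interface text tells. Its arguments: {"type":"object","properties":{"deltas":{"type":"string"},"hand":{"type":"number"}},"required":["deltas"]}

```bash
mkdir -p pics; ls; cat > h.py <<'E'
import numpy as np, cv2
from plant import ctrl
from scipy.spatial.transform import Rotation as R
def toolT():
    s=ctrl.get_state(); T=np.eye(4); T[:3,:3]=R.from_rotvec(s['eef_rot']).as_matrix(); T[:3,3]=s['eef_pos']; return T
def grab(n):
    W=toolT(); im,d=ctrl.get_image(n); m=ctrl.camera_model(n)
    T=m['T'] if 'T' in m else W@np.array(m['T_tool_cam'])
    return im,d,np.array(m['camera_matrix']),m['k1'],np.array(T)
def cloud(d,K,k1,T):
    # world point per pixel
    h,w=d.shape; u,v=np.meshgrid(np.arange(w),np.arange(h))
    x=(u-K[0,2])/K[0,0]; y=(v-K[1,2])/K[1,1]; a,b=x.copy(),y.copy()
    for _ in range(8):
        f=1+k1*(a*a+b*b); a,b=x/f,y/f
    P=np.stack([a*d,-b*d,-d],-1)@T[:3,:3].T+T[:3,3]
    P[d<=0]=np.nan; return P
E
python3 - <<'E'
from h import *
for n in ['scene','side','wrist']:
    im,d,K,k1,T=grab(n); np.savez(f'pics/{n}.npz',im=im,d=d,P=cloud(d,K,k1,T)); cv2.imwrite(f'pics/{n}0.png',im[...,::-1]); print(n,T[:3,3].round(),k1,(d>0).mean())
s=ctrl.get_state();print(s)
E
```

```text
pics
scene [1070. -841. 1129.] -0.17940909387552295 0.9961479591836735
side [  -7.  668. 1081.] 0.017626359600636944 0.9958460884353741
wrist [649.  76. 374.] 0.01631142960855197 0.9960799319727891
{'t': 0.15, 'joints': array([-8.26175258e-02,  1.24332483e-01,  1.65139038e+00,  3.72961697e-05,
        1.36747718e+00, -8.26072030e-02]), 'joint_velocities': array([-7.98220886e-04, -5.64311162e-04, -5.17446358e-03,  2.70243088e-05,
       -9.18781210e-04, -1.47573435e-03]), 'tau': array([ 3.58459238e-04, -4.24227583e+01, -3.66012383e+01, -4.16494640e-05,
        4.65309960e-03, -1.53378886e-05]), 'eef_pos': array([6.49537436e+02, 7.53838155e-03, 2.41332370e+02]), 'eef_rot': array([-2.22057708e+00, -2.22053737e+00,  1.58753483e-03]), 'force': array([-0.70832449,  0.53677938,  0.31020078]), 'moment': array([ 0.00019562, -0.01319999,  0.02853335]), 'grip_force': 0.0, 'width': 0.999367493395655}
```

View pics/scene0.png

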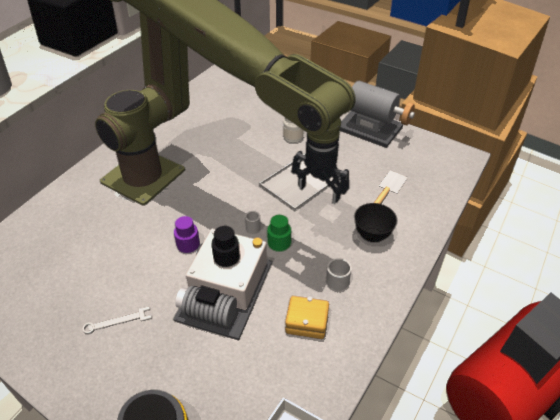

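View pics/side0.png

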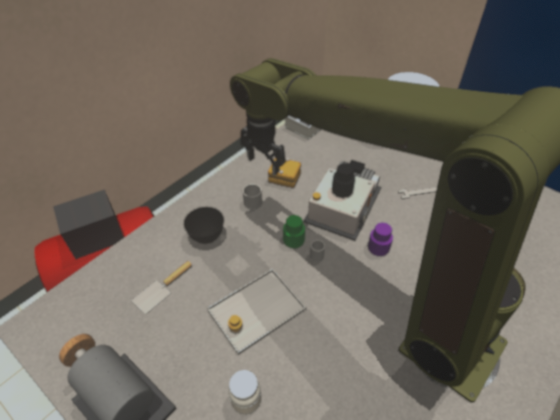

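Candidates: the black cap on the white tank (scene 226,245; side 344,180), the green one (scene 279,233), the purple one (scene 187,235), and a black bin at the bottom edge (152,405). By the description it is the black one on the tank. The tray is at side (256,310), with the fitting at (235,323).

```bash
python3 - <<'E'
from h import *
from math import *
for n,(u,v) in dict(scene=(226,240),side=(344,180)).items():
    z=np.load(f'pics/{n}.npz'); P=z['P']; im=z['im']; hsv=cv2.cvtColor(im,cv2.COLOR_RGB2HSV)
    w=np.zeros(P.shape[:2],bool); w[v-45:v+60,u-60:u+60]=1
    m=w&(P[...,2]>186)&(P[...,2]<202)&(hsv[...,2]<80)
    Q=P[m]; c,r=cv2.minEnclosingCircle(Q[:,:2].astype(np.float32)); print(n,'cap top',len(Q),np.median(Q,0).round(1),np.array(c).round(1),round(r,1))
    m=w&(abs(P[...,2]-100)<6)&(hsv[...,2]>120)&(hsv[...,1]<60)
    if m.sum()>20: print(' tank top',m.sum(),np.median(P[m],0).round(1),cv2.minAreaRect(P[m][:,:2].astype(np.float32)))
    cv2.imwrite(f'pics/crop_{n}.png',cv2.resize(im[v-70:v+80,u-80:u+90,::-1],None,fx=3,fy=3))
z=np.load('pics/side.npz');P=z['P'];hsv=cv2.cvtColor(z['im'],cv2.COLOR_RGB2HSV)
w=np.zeros(P.shape[:2],bool); w[262:355,195:315]=1
rim=w&(P[...,2]>10)&(P[...,2]<22)
lab=cv2.connectedComponentsWithStats(rim.astype(np.uint8)); i=1+np.argmax(lab[2][1:,4]); q=P[lab[1]==i]
print('rim',len(q),cv2.minAreaRect(q[:,:2].astype(np.float32)),np.median(q[:,2]))
f=w&(P[...,2]>25); print('fitting',np.median(P[f],0), P[f].min(0),P[f].max(0))
print('floor',np.median(P[w&(P[...,2]<9)],0))
for nm,(u,v) in dict(ringa=(317,246),green=(293,222),purple=(382,232),jar=(243,378),floor=(275,300)).items(): print(nm,P[v,u].round())
E
```

```text
scene cap top 272 [ 499.7 -196.4  192.6] [ 497.  -194.1] 26.8
 tank top 2216 [ 518.4 -224.6   99.5] ((504.31488037109375, -216.69627380371094), (161.4169158935547, 218.54071044921875), 14.733213424682617)
side cap top 165 [ 493.1 -185.6  191.7] [ 492.7 -187.1] 26.3
 tank top 1278 [ 469.7 -164.6   97.9] ((502.7733154296875, -216.45741271972656), (157.83551025390625, 235.69984436035156), 14.73552131652832)
rim 481 ((453.6596374511719, 255.61961364746094), (220.60031127929688, 162.0615692138672), 76.7751693725586) 14.150558297940961
fitting [451.8354468  336.4220188   41.71436231] [437.36349959 313.44057967  25.87668927] [475.32090432 351.4227106   58.88440645]
floor [4.61794913e+02 2.53104468e+02 1.24978813e-01]
ringa [452. -10.  27.]
green [533.   7.  92.]
purple [ 312. -131.   92.]
jar [318. 439. 101.]
floor [435. 201.   4.]
```

View pics/crop_scene.png

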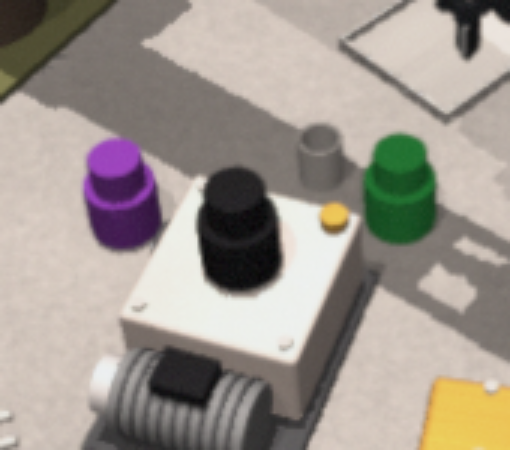

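The crop confirms the black cap on the white tank, with the breather beside it at (334,215). Its axis is near (495,-190) and its top at 193 mm, which fits the given sizes. I move above it for a wrist look.

{"method": "step_arm", "body": {
  "deltas": "-0.019 -0.0155 -0.004 0;-0.038 -0.031 -0.005 0;-0.038 -0.031 -0.005 0;-0.038 -0.031 -0.005 0;-0.038 -0.031 0 0;-0.019 -0.0155 0 0;0 0 0 0;0 0 0 0",
  "hand": 1
}}

```text
t: 1.15
eef_pos: [494.8, -190.0, 261.4]
eef_rot: [2.222, 2.221, 0.0]
force: [-0.3, 0.1, 0.3]
width: 1.0
grip_force: 0.0
```

```bash
cat > cap.py <<'E'
from h import *
import sys
def captop(name,lo,hi,near=(495,-190),rad=80,tag=''):
    im,d,K,k1,T=grab(name); P=cloud(d,K,k1,T); hsv=cv2.cvtColor(im,cv2.COLOR_RGB2HSV)
    m=(P[...,2]>lo)&(P[...,2]<hi)&(np.hypot(P[...,0]-near[0],P[...,1]-near[1])<rad)&(hsv[...,2]<90)
    cv2.imwrite(f'pics/{name}{tag}.png',im[...,::-1])
    Q=P[m]
    if len(Q)<20: print(name,'few',len(Q)); return
    c,r=cv2.minEnclosingCircle(Q[:,:2].astype(np.float32)); print(name,len(Q),Q.mean(0).round(1),np.array(c).round(1),round(r,1),'z',np.percentile(Q[:,2],[5,50,95]).round(1))
E
python3 - <<'E'
from cap import *
captop('wrist',184,202,rad=45,tag='1'); captop('wrist',153,167,rad=50,tag='1b')
s=ctrl.get_state();print(s['t'],s['eef_pos'],s['joints'].round(3),s['force'])
E
```

```text
wrist 5047 [ 496.  -190.1  195.1] [ 496.1 -192.5] 25.8 z [192.3 195.5 196.6]
wrist 2070 [ 495.4 -174.4  161.2] [ 495.9 -191.7] 33.9 z [155.9 161.5 162.9]
1.25 [ 495.25245574 -189.49630143  261.32551312] [-0.467 -0.155  1.894  0.     1.403 -0.468] [ 0.3962282  -0.37040302 -0.20758248]
```

View pics/wrist1.png

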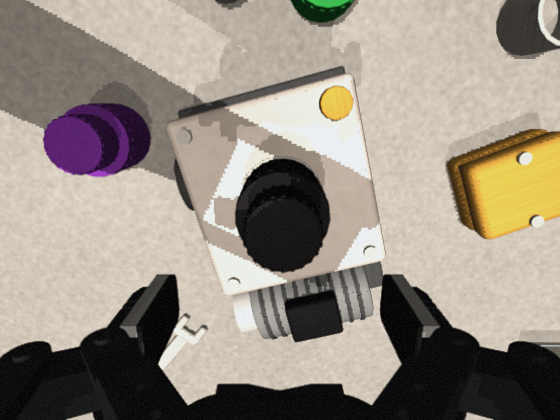

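The wrist picture shows the cap at (285,220), centred between the fingers; its axis is (496,-191.5) and its top at 195. I'll wind the wrist clockwise first.

{"method": "step_arm", "body": {
  "deltas": "-0.002 0.001 0.0025 0.1;0 0 0.0025 0.18;0 0 0.0025 0.18;0 0 0.0025 0.18;0 0 0.0025 0.18;0 0 0.0025 0.18;0 0 0.0025 0.18;0 0 0.0025 0.18;0 0 0.0025 0.18;0 0 0.0025 0.18;0 0 0.0025 0.18;0 0 0.0025 0.18;0 0 0.0025 0.18;0 0 0.0025 0.18;0 0 0.0025 0.18;0 0 0.0025 0.18;0 0 0.0025 0.18;0 0 0.0025 0.18;0 0 0 0.08;0 0 0 0"
}}

```text
t: 3.75
eef_pos: [496.4, -191.3, 216.1]
eef_rot: [2.112, -2.325, -0.001]
force: [-0.1, 0.3, 0.4]
width: 1.002
grip_force: 0.0
```

```bash
python3 - <<'E'
from cap import *
captop('wrist',184,202,near=(496,-191),rad=45,tag='2')
s=ctrl.get_state();print(s['t'],s['eef_pos'],s['joints'].round(3),s['force'])
E
```

```text
wrist 7885 [ 495.7 -195.7  195.1] [ 496.3 -192.9] 25.9 z [191.3 195.5 196.5]
3.8 [ 496.37472555 -191.41976705  216.21095314] [-0.469 -0.121  1.94   0.     1.323  2.768] [ 0.78260453  0.32888089 -0.39089538]
```

{"method": "step_arm", "body": {
  "deltas": "0.001 0 0.012 0;0 0 0.015 0;0 0 0.011 0;0 0 0.003 0;0 0 0 0"
}}

```text
t: 4.42
eef_pos: [495.8, -193.0, 175.0]
eef_rot: [2.109, -2.328, -0.001]
force: [0.3, 0.5, 0.7]
width: 1.0
grip_force: 0.0
```

{"method": "step_arm", "body": {
  "deltas": "0 0 0 0;0 0 0 0;0 0 0 0;0 0 0 0;0 0 0 0;0 0 0 0;0 0 -0.0003 -0.1;0 0 -0.0003 -0.17",
  "hand": -1
}}

```text
t: 5.42
eef_pos: [496.3, -193.3, 176.4]
eef_rot: [-2.409, 2.017, -0.003]
force: [1.6, -0.3, 2.0]
width: 0.571
grip_force: 62.7
```

{"method": "step_arm", "body": {
  "deltas": "0 0 -0.0003 -0.18;0 0 -0.0003 -0.18;0 0 -0.0003 -0.18;0 0 -0.0003 -0.18;0 0 -0.0003 -0.18;0 0 -0.0003 -0.18;0 0 -0.0003 -0.18;0 0 -0.0003 -0.18;0 0 -0.0003 -0.18;0 0 -0.0003 -0.18;0 0 -0.0003 -0.18;0 0 -0.0003 -0.18"
}}

```text
t: 6.92
eef_pos: [496.5, -192.4, 178.8]
eef_rot: [-2.913, -1.174, -0.004]
force: [4.4, 1.1, -2.1]
width: 0.564
grip_force: 62.2
```

```bash
python3 - <<'E'
from cap import *
s=ctrl.get_state();print(s['t'],s['eef_pos'],s['joints'].round(3),s['force'],s['moment'],s['width'],s['grip_force'])
E
```

```text
6.925 [ 496.52503397 -192.44272831  178.79030674] [-0.472 -0.089  1.975  0.002  1.254  0.332] [ 4.38043983  1.10016337 -2.10921826] [ 0.21274761 -0.79345144 -0.10164605] 0.5639182496246505 62.176551818847656
```

{"method": "step_arm", "body": {
  "deltas": "0 0 -0.0003 -0.18;0 0 -0.0003 -0.18;0 0 -0.0003 -0.18;0 0 -0.0003 -0.18;0 0 -0.0003 -0.18;0 0 -0.0003 -0.18;0 0 -0.0003 -0.18;0 0 -0.0003 -0.18;0 0 -0.0003 -0.18;0 0 -0.0003 -0.18;0 0 -0.0003 -0.18;0 0 -0.0003 -0.18;0 0 -0.0003 -0.18;0 0 -0.0003 -0.18;0 0 -0.0003 -0.18;0 0 -0.0003 -0.18;0 0 0 -0.1;0 0 0 0"
}}

```text
t: 9.18
eef_pos: [495.5, -192.7, 183.4]
eef_rot: [0.925, -3.002, -0.002]
force: [0.3, 0.9, -1.1]
width: 0.566
grip_force: 62.3
```

```bash
python3 - <<'E'
from cap import *
s=ctrl.get_state();print(s['t'],s['eef_pos'],s['joints'].round(3),s['force'],s['moment'],s['width'],s['grip_force'])
captop('scene',184,212,near=(496,-192),rad=45,tag='3')
E
```

```text
9.175 [ 495.5088045  -192.70683444  183.42392526] [-0.472 -0.094  1.971  0.     1.265 -2.641] [ 0.28792836  0.91135794 -1.12596066] [ 0.0663656  -0.18053017  0.01148418] 0.5659240246743426 62.34225869178772
scene 152 [ 513.1 -200.3  195.6] [ 503.1 -199.9] 32.5 z [185.  197.8 201.8]
```

{"method": "step_arm", "body": {
  "deltas": "0 0 0 0;0 0 0 0;0 0 0 0;0 0 0 0.18;0 0 0 0.18;0 0 0 0.18;0 0 0 0.18;0 0 0 0.18;0 0 0 0.18;0 0 0 0.18;0 0 0 0.18;0 0 0 0.18;0 0 0 0.18;0 0 0 0.18;0 0 0 0.18;0 0 0 0.18;0 0 0 0.18;0 0 0 0.18;0 0 0 0.18;0 0 0 0.18",
  "hand": 1
}}

```text
t: 11.72
eef_pos: [495.9, -193.0, 184.4]
eef_rot: [2.965, 1.04, 0.0]
force: [0.4, -0.1, -0.2]
width: 0.995
grip_force: 0.0
```

{"method": "step_arm", "body": {
  "deltas": "0 0 0 0.18;0 0 0 0.1;0 0 0 0"
}}

```text
t: 12.1
eef_pos: [495.9, -193.1, 184.4]
eef_rot: [3.078, 0.627, 0.0]
force: [-0.2, 0.1, -0.2]
width: 1.001
grip_force: 0.0
```

```bash
python3 - <<'E'
from cap import *
s=ctrl.get_state();print(s['t'],s['eef_pos'],s['joints'].round(3),s['force'],s['width'],s['grip_force'])
captop('wrist',194,212,near=(496,-192),rad=45,tag='4')
E
```

```text
12.1 [ 495.89364117 -193.05189556  184.39845827] [-0.472 -0.094  1.97  -0.     1.265  0.697] [-0.21807252  0.06192728 -0.185825  ] 1.001458800918676 0.0
wrist 14026 [ 496.7 -190.8  202.2] [ 495.9 -192. ] 45.0 z [197.3 202.3 206. ]
```

{"method": "step_arm", "body": {
  "deltas": "0 0 0 0;0 0 0 0;0 0 0 0;0 0 0 0;0 0 0 0;0 0 0 0",
  "hand": -1
}}

```text
t: 12.9
eef_pos: [496.0, -193.1, 184.6]
eef_rot: [3.078, 0.625, 0.001]
force: [-0.2, -0.8, 2.0]
width: 0.567
grip_force: 61.5
```

{"method": "step_arm", "body": {
  "deltas": "0 0 -0.0003 -0.1;0 0 -0.0003 -0.18;0 0 -0.0003 -0.18;0 0 -0.0003 -0.18;0 0 -0.0003 -0.18;0 0 -0.0003 -0.18;0 0 -0.0003 -0.18;0 0 -0.0003 -0.18;0 0 -0.0003 -0.18;0 0 -0.0003 -0.18;0 0 -0.0003 -0.18;0 0 -0.0003 -0.18;0 0 -0.0003 -0.18;0 0 -0.0003 -0.18;0 0 -0.0003 -0.18;0 0 -0.0003 -0.18;0 0 -0.0003 -0.18;0 0 0 -0.1"
}}

```text
t: 15.15
eef_pos: [496.7, -192.8, 189.9]
eef_rot: [-0.535, 3.093, 0.0]
force: [2.1, 0.8, 2.0]
width: 0.568
grip_force: 62.0
```

{"method": "step_arm", "body": {
  "deltas": "0 0 -0.002 0;0 0 -0.002 0;0 0 -0.002 0;0 0 0 0"
}}

```text
t: 15.65
eef_pos: [495.7, -192.7, 195.1]
eef_rot: [0.53, -3.096, -0.002]
force: [2.5, 2.5, -3.7]
width: 0.565
grip_force: 62.3
```

```bash
python3 - <<'E'
from cap import *
s=ctrl.get_state();print(s['t'],s['eef_pos'],s['joints'].round(3),s['force'],s['moment'],s['width'],s['grip_force'])
E
```

```text
15.65 [ 495.66609866 -192.6859825   195.10950653] [-0.472 -0.104  1.961  0.     1.286 -2.382] [ 2.53716024  2.46086373 -3.65079519] [ 0.41645625 -0.21608171 -0.00171165] 0.565126348787773 62.28166937828064
```

{"method": "step_arm", "body": {
  "deltas": "0 0 -0.003 0;0 0 -0.005 0;0 0 -0.006 0;0 0 -0.006 0;0 0 -0.006 0;0 0 -0.006 0;0 0 -0.006 0;0 0 -0.006 0;0 0 -0.006 0;0 0 -0.006 0;0 0 -0.006 0;0 0 -0.004 0;0 0 0 0;0 0 0 0"
}}

```text
t: 17.4
eef_pos: [495.8, -193.0, 261.2]
eef_rot: [0.53, -3.096, -0.0]
force: [-0.3, 0.7, -2.9]
width: 0.568
grip_force: 62.4
```

```bash
python3 - <<'E'
from cap import *
s=ctrl.get_state();print(s['t'],s['eef_pos'],s['joints'].round(3),s['force'],s['moment'],s['width'],s['grip_force'])
im,d,K,k1,T=grab('scene'); cv2.imwrite('pics/lift.png',cv2.resize(im[130:330,120:380,::-1],None,fx=3,fy=3))
Tt=toolT(); Ri=Tt[:3,:3].T
for tgt in [(462,217)]: print('tool shift',Ri@(np.array([*tgt,s['eef_pos'][2]])-s['eef_pos']))
z=np.load('pics/side.npz')['P']; print('tray long axis deg from rect: 76.8; fitting top median', )
m=np.zeros(z.shape[:2],bool); m[310:335,222:250]=1; q=z[m&(z[...,2]>45)]; print(np.median(q,0))
E
```

```text
17.4 [ 495.78517447 -192.96883708  261.16475527] [-0.472 -0.151  1.89   0.     1.402 -2.382] [-0.26859504  0.70431216 -2.94963511] [-0.00034031  0.06328551 -0.0268073 ] 0.5683516569101436 62.41122007369995
tool shift [-1.04541708e+02  3.97852858e+02  1.40206546e-01]
tray long axis deg from rect: 76.8; fitting top median
[455.98387745 333.50556372  52.66047078]
```

View pics/lift.png

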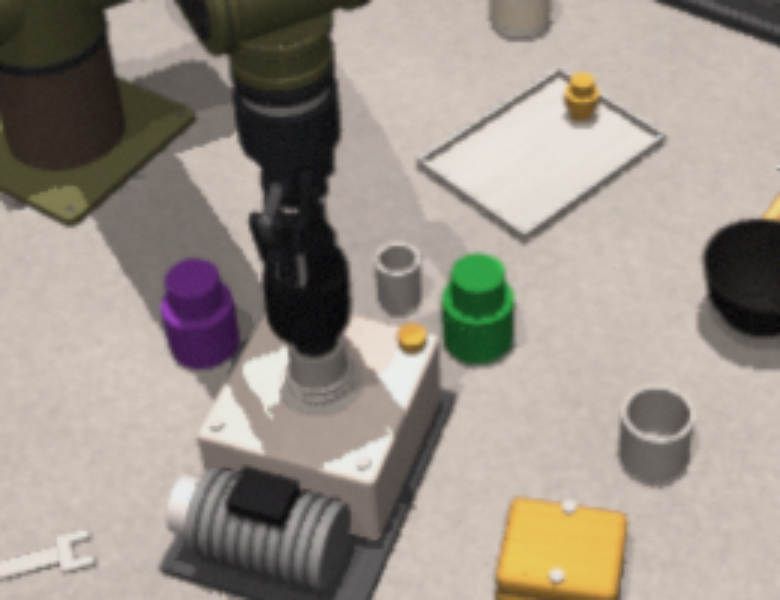

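The cap is off, level and held; the bare neck shows at (318,365) and the tray at (540,155) with the fitting at (581,98). I carry it over the tray's free part.

{"method": "step_arm", "body": {
  "deltas": "-0.0027 0.0118 0 0;-0.00545 0.02355 0 0;-0.00545 0.02355 0 0;-0.00545 0.02355 0 0;-0.00545 0.02355 0 0;-0.00545 0.02355 0 0;-0.00545 0.02355 0 0;-0.00545 0.02355 0 0;-0.00545 0.02355 0 0;-0.00545 0.02355 0 0;-0.00545 0.02355 0 0;-0.00545 0.02355 0 0;-0.00545 0.02355 0 0;-0.00545 0.02355 0 0;-0.00545 0.02355 0 0;-0.00545 0.02355 0 0;-0.00545 0.02355 0 0;-0.0027 0.0118 0 0;0 0 0 0;0 0 0 0"
}}

```text
t: 19.95
eef_pos: [450.0, 214.9, 261.3]
eef_rot: [0.53, -3.096, 0.001]
force: [-0.4, -0.2, -1.9]
width: 0.568
grip_force: 62.5
```

```bash
python3 - <<'E'
from cap import *
s=ctrl.get_state();print(s['t'],s['eef_pos'],s['joints'].round(3),s['force'],s['moment'],s['width'],s['grip_force'])
im,d,K,k1,T=grab('wrist'); P=cloud(d,K,k1,T); cv2.imwrite('pics/tray.png',im[...,::-1])
near=np.hypot(P[...,0]-450,P[...,1]-250)<150
rim=(near&(P[...,2]>9)&(P[...,2]<22)).astype(np.uint8); q=P[rim>0]
print('rim',len(q),q.min(0).round(),q.max(0).round(),cv2.minAreaRect(q[:,:2].astype(np.float32)))
f=near&(P[...,2]>45)&(P[...,2]<58); print('fit',f.sum(),np.median(P[f],0).round(1))
c=near&(P[...,2]>150)&(np.hypot(P[...,0]-s['eef_pos'][0],P[...,1]-s['eef_pos'][1])<60); print('lowest cap pts',np.percentile(P[c][:,2],[0.5,2,10,50]))
E
```

```text
19.95 [449.96125331 214.91377452 261.33975749] [ 0.338 -0.23   1.958 -0.     1.414 -1.572] [-0.35531982 -0.17436212 -1.9437953 ] [-0.02300292 -0.0405481   0.04659832] 0.5678936547003067 62.498313188552856
rim 2293 [352. 128.   9.] [533. 376.  22.] ((454.3053894042969, 252.40316772460938), (220.03028869628906, 160.34457397460938), 76.91740417480469)
fit 544 [457.  327.5  55.5]
lowest cap pts [198.8480076  220.1126961  246.47182587 308.24215854]
```

View pics/tray.png

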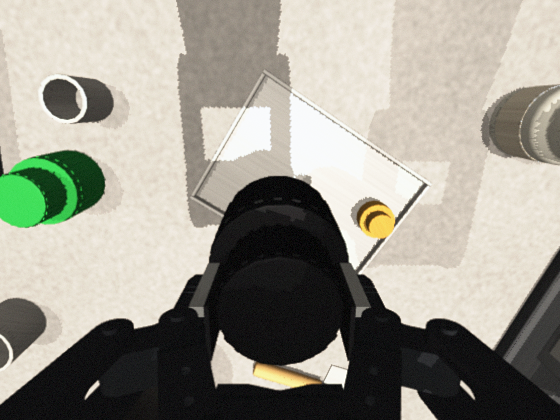

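The tray shows at (310,170) with the fitting at (377,220). It fits 220 x 160 mm, centred at (454,253), so the cap is within 5 mm of the free middle. Descending.

{"method": "step_arm", "body": {
  "deltas": "0 0 0.008 0;0 0 0.015 0;0 0 0.015 0;0 0 0.015 0;0 0 0.015 0;0 0 0.015 0;0 0 0.015 0;0 0 0.015 0;0 0 0.015 0;0 0 0.015 0;0 0 0.012 0;0 0 0.010 0;0 0 0.006 0;0 0 0.003 0;0 0 0 0"
}}

```text
t: 21.88
eef_pos: [450.1, 215.4, 87.5]
eef_rot: [-0.53, 3.096, 0.0]
force: [-0.2, -0.1, -2.2]
width: 0.563
grip_force: 62.5
```

{"method": "step_arm", "body": {
  "deltas": "0 0 0.002 0;0 0 0.002 0;0 0 0.001 0;0 0 0.001 0;0 0 0.001 0;0 0 0.001 0;0 0 0 0"
}}

```text
t: 22.75
eef_pos: [450.3, 215.5, 80.7]
eef_rot: [-0.53, 3.096, -0.0]
force: [-3.7, -1.9, 5.5]
width: 0.564
grip_force: 63.3
```

{"method": "step_arm", "body": {
  "deltas": "0 0 0.0005 0;0 0 0 0;0 0 0 0"
}}

```text
t: 23.12
eef_pos: [450.5, 215.5, 80.7]
eef_rot: [-0.53, 3.096, -0.0]
force: [-4.9, -1.8, 6.6]
width: 0.567
grip_force: 63.3
```

```bash
python3 - <<'E'
from cap import *
s=ctrl.get_state();print(s['t'],s['eef_pos'],s['force'],s['moment'])
im,d,K,k1,T=grab('side'); cv2.imwrite('pics/down.png',cv2.resize(im[200:370,170:350,::-1],None,fx=3,fy=3))
E
```

```text
23.125 [450.48550453 215.52768183  80.69914243] [-4.94227726 -1.80695862  6.64506496] [-0.29415707  0.79652355  0.0225254 ]
```

View pics/down.png

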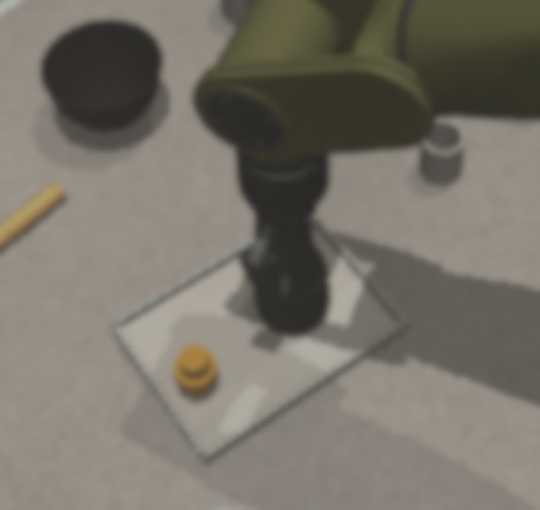

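The cap is on the floor (stopped at 80.7 mm, 6.6 N up), in the tray at (290,300) and clear of the fitting at (195,368). I press slightly to seat it, then release.

{"method": "step_arm", "body": {
  "deltas": "0 0 0.0005 0;0 0 0.0005 0;0 0 0 0"
}}

```text
t: 23.55
eef_pos: [450.7, 215.6, 80.7]
eef_rot: [-0.531, 3.096, -0.0]
force: [-6.6, -2.4, 14.6]
width: 0.57
grip_force: 63.9
```

{"method": "step_arm", "body": {
  "deltas": "0 0 0 0;0 0 0 0;0 0 0 0;0 0 0 0;0 0 0 0;0 0 0 0",
  "hand": 1
}}

```text
t: 24.3
eef_pos: [450.0, 215.3, 77.9]
eef_rot: [0.53, -3.096, 0.0]
force: [-0.4, 0.7, 0.5]
width: 1.003
grip_force: 0.0
```

{"method": "step_arm", "body": {
  "deltas": "0 0 -0.004 0;0 0 -0.008 0;0 0 -0.015 0;0 0 -0.02 0;0 0 -0.025 0;0 0 -0.025 0;0 0 -0.025 0;0 0 -0.02 0;0 0 -0.01 0;0 0 0 0;0 0 0 0"
}}

```text
t: 25.68
eef_pos: [449.5, 215.2, 228.8]
eef_rot: [0.53, -3.095, 0.001]
force: [0.2, 0.2, 0.0]
width: 0.998
grip_force: 0.0
```

```bash
python3 - <<'E'
from cap import *
s=ctrl.get_state();print(s['t'],s['eef_pos'],s['force'],s['width'],s['grip_force'])
im,d,K,k1,T=grab('wrist'); P=cloud(d,K,k1,T); cv2.imwrite('pics/end.png',im[...,::-1])
n=np.hypot(P[...,0]-450,P[...,1]-215)<45
for lo,hi in [(88,104),(54,70)]:
    q=P[n&(P[...,2]>lo)&(P[...,2]<hi)]; q=q[abs(q[:,2]-np.median(q[:,2]))<3]
    A=np.c_[q[:,:2]-q[:,:2].mean(0),np.ones(len(q))]; c=np.linalg.lstsq(A,q[:,2],rcond=None)[0]
    print(len(q),q.mean(0).round(1),'slope',c[:2].round(3),cv2.minEnclosingCircle(q[:,:2].astype(np.float32)))
E
```

```text
25.675 [449.45197309 215.1965051  228.79751044] [0.22582778 0.19239587 0.01372929] 0.9979778620850392 0.0
2989 [448.8 213.9  97.5] slope [0.004 0.   ] ((449.7834777832031, 214.23764038085938), 25.62762451171875)
1252 [434.9 209.   63.6] slope [0.004 0.001] ((449.8063049316406, 214.26768493652344), 33.91020202636719)
```

View pics/end.png

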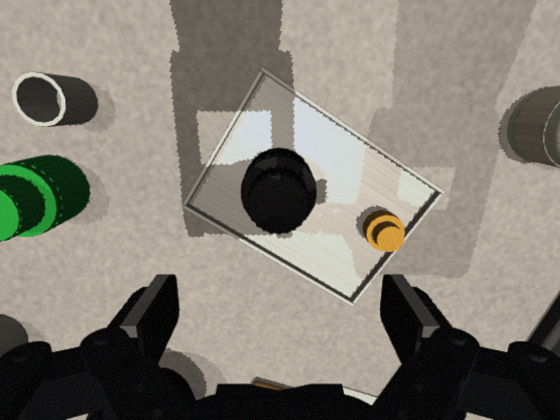

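The cap stands level in the tray at (280,190). Its top is at 97 mm (92 plus the 4 mm floor), the fitting at (385,230) is untouched, and the gripper is clear.

```bash
python3 -c "
from plant import ctrl
print(ctrl.hand_in())"
```

```text
the job is handed in; nothing more can be done
None
```

The cap is unscrewed and standing grip up and level on the tray's floor beside the brass fitting; the gripper is clear, and I handed the job in at about 26 s; no verdict was shown.

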